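# Darken the label print by one click and run a test label

### The arm

A 6-joint arm with a two-finger parallel gripper is mounted at the origin on the work surface. World frame = base frame: x ahead of the robot, y to its left, z up, the work surface at z = 0. Lengths are in m, angles in rad, forces in N, time in s.
With the tool pointing down it reaches from about 0.375 to 0.825 m from the base axis. Payload 5.5 kg.
Tool frame: the origin (TCP) lies where the fingers leave the gripper's body, on its centre line; the fingertips stand 73 mm ahead of it and the grasp point (between the pads) lies 54 mm ahead of it; z points along the fingers, y is the line along which they close (so a half turn about z gives the same grasp; the last joint's range is limited). The gripper opens to 85 mm and grips with 20 to 120 N. Pads are 22 mm wide; open, the fingers measure 114 mm over their backs; the gripper's body (76 mm by 85 mm) begins 54 mm behind the grasp point. The pads swing forward as they close: fully open they stand 13 mm farther back than shut.
Start: joints at [1.308, 0.314, -0.047, 1.21, 0, 1.571], TCP at [0.156, 0.579, 0.304] pointing down, gripper open.
Joint ranges: [-2.67, 2.67], [-0.69, 1.73], [-1.03, 1.25], [-2.08, 2.16], [-1.42, 1.45], [-3.14, 3.14]. Speed limits (rad/s): [2.39, 2.39, 3.01, 3.14, 3.14, 3.14].

### API

Orientations are given as a rotation vector (axis times angle).
In Python, from rig import * gives the robot as it stands.
- The arm moves only by the shell command python3 -m inch 'ROWS' [FORCE]. ROWS is JSON, a list that holds one entry, the list of rows, each a list of 5 numbers: the shift along the tool's x, y, z in units of 40 mm (1.0 is 40 mm), then the turn about the tool's z in degrees, then the finger opening in mm, from 0 to 85.4. In form: [[[tx, ty, tz, twist, jaw], ...]]. A call has 1 to 10 rows; each row is the pose to reach, as a shift and turn from the pose commanded when the call began, along the tool's axes at that moment; what a row does not reach only later rows make up. A row lasts 1/8 s, in which the tool goes at most 62.5 mm and 10.7 degrees, less where a joint would pass 70% of its speed; a pose out of reach is approached as far as the arm can. A call with a gripper value outside its range is refused whole. The fingers move at their own pace and stop on an object; FORCE is the grip in N (left out, the last holds). Time passes only in rows, so rows that repeat a pose let the fingers close. It gives the time, the measured TCP pose, the force and the opening at its end, in the units of the state.
- observe(): the state, without advancing time (a new reading comes with each control period).
- capture(name): name is "side" or "top" or "wrist"; returns a dict with "frame" (384x512x3 uint8, red, green, blue), "intrinsics" (3x3 intrinsics, pixels), "D" ([k1, k2, p1, p2, k3] as OpenCV has them; the pictures are not rectified), "extrinsics" (4x4, takes a point from world to camera coordinates). Camera axes: x right, y down, z forward; pixel columns grow to the right and rows downward; lengths in m; the calibration is good to about 2 mm. A picture is of the moment at which its call begins. There is no depth.
- sign_off(): hands the job in, once; it reports no verdict.
The state is a dict: "t": time; "q": joint angles; "joint_velocities": joint speeds; "joint_torque": joint torques, N m; "ee_pos": TCP position; "orientation": TCP orientation; "contact_force": force on the tool from outside, world axes, zero at the start; "torque": the same for the moment, N m; "gripper_width": finger opening in m.
Only numpy, scipy, OpenCV 4.12 (cv2) and the standard library are available. Lean on these libraries where they do the work, as an engineer would, in place of code of your own. Each camera call takes 0.05 s, during which the arm holds its last target. There are 200 camera calls.

### The job

The labels are printing too pale. With a fingertip on the label printer's knurled wheel, rub its top towards the back of the printer, away from the robot, until it clicks into the next notch - exactly one click - and then press the round feed button right down and let it come back up. This is only touching and pushing: lift nothing, and leave the label roll, tape roll, small carton and glue bottle where they are.

Things in the scene. Friction and masses are not known exactly. Their poses are not given: they have to be found in the camera images.
- printer: The white label printer, fixed to the bench: 220 mm deep (x), 210 wide (y), 140 high, flat top. Origin at the centre of its underside; x points to its back, y to its left, z up. Its front, with the label slot, faces the robot, turned by up to 0.4 rad. In its top sit the knurled wheel (right) and the feed button (left).
- wheel_crown (a point): Highest point of the knurled black wheel (59 mm across, 26 wide), 17.5 mm above the printer's top. Fixed to the printer: it stays when the wheel turns. Axes as the printer's. The wheel stands upright in the printer's top on a level axle along y, 29.5 mm below this point; a white round cheek on each side (6 mm thick) tops out 5 mm below it.
- wheel (a joint): Wheel angle, rad; grows as the wheel's top moves to the printer's back. Sprung notches at 0, 0.6 and 1.2, stops just beyond. Starts in the notch 0 or 0.6; the next higher one is wanted. One notch is 17.7 mm of rim travel and takes 2 to 3 N along the rim. Let go past half-way it snaps on by itself, before half-way it falls back.
- wheel_mark (a point): The one white rib on the rim of the black wheel, 29.5 mm from its axle; it moves with the wheel. It lies 0.6 rad to the front of the top at joint value 0, at the very top at 0.6 and 0.6 rad to the back at 1.2.
- feed_button_top (a point): Centre of the top of the round feed button (28 mm across, grey, in a grey round housing 44 across and 12 high), 22 mm above the printer's flat top, left of the wheel and slightly nearer the front; it is pressed straight down. Moves with the button.
- feed_button (a joint): How far the feed button is pressed, m: 0 up, 0.006 fully down. Its spring takes about 5 N fully down and lifts it again.
- label_roll_mid (a point): Centre of a loose paper label roll (ring 68 mm across, 30 mm high, lying flat) on the rear of the printer's top; leave it.
- tape_roll_mid (a point): Centre of a loose clear tape roll (96 mm across, 48 mm high, lying flat) on the bench left of the printer; leave it.
- small_carton_mid (a point): Centre of a loose small carton (90 x 60 x 50 mm high) on the bench right of the printer; leave it.
- glue_mid (a point): Centre of a loose glue bottle (40 mm across, 90 mm high, upright) on the bench behind the printer; leave it.

How it is judged:
On the way, in this order (a step that is already met when the one before it is completed fails the run):
1. the wheel has clicked into the next notch towards the back (distance of wheel_mark from where it was at the start of the episode between 0.0145 and 0.0205 m and value of joint wheel above 0.5 rad), for 0.2 s.
2. the feed button is pressed right down (value of joint feed_button above 0.005 m), for 0.05 s.
At the end, for the whole second after the job is handed in: The wheel rests within 0.1 rad of the next higher notch (0.6 or 1.2), its mark 14.5 to 20.5 mm from where it began; the feed button has been pressed at least 5 mm after that and is up again (under 1.5 mm); the four loose things are within 15 mm of where they stood (distance of wheel_mark from where it was at the start of the episode between 0.0145 and 0.0205 m and (value of joint wheel between 0.5 and 0.7 rad or value of joint wheel above 1.1 rad) and value of joint feed_button below 0.0015 m and distance of each of label_roll_mid, tape_roll_mid, small_carton_mid, glue_mid from where it was at the start of the episode below 0.015 m); the robot touches nothing.
It fails at once if the feed button is pressed before the wheel is turned on to the next notch (value of joint feed_button above 0.004 m and distance of wheel_mark from where it was at the start of the episode below 0.012 m).
It fails at once if a loose thing is lifted, carried or pushed away (distance of any of label_roll_mid, tape_roll_mid, small_carton_mid, glue_mid from where it was at the start of the episode above 0.02 m).
It also fails if it takes over 38 s, if anything falls off the work surface, if the arm or the gripper's body presses on something with over 40 N, if the wrist force passes 120 N, or if a joint passes its speed limit or range.

## Working session

There is one attempt and no reset: what is moved stays moved. The work goes in short steps, Python scripts to look and compute and a shell command to move; the robot and the scene stay as the last step left them, time stands still between calls to the robot, and variables do not carry over. Pictures are saved under pics/ and viewed, on a budget of 10 in all, crops included, one or two more only if the job needs it, and the job is handed in when it is done.

```bash
ls; mkdir -p pics; python3 - <<'E'
from rig import *
import cv2
s=observe()
print({k:s[k] for k in('t','ee_pos','orientation','gripper_width','contact_force')})
for n in("top","side"):
    c=capture(n); cv2.imwrite(f"pics/{n}0.png",c["frame"][:,:,::-1]); print(n,c["intrinsics"],c["D"],c["extrinsics"])
E
```

```text
pics
{'t': 0.0, 'ee_pos': array([0.15576764, 0.57893516, 0.30300884]), 'orientation': array([-4.11622902e-01, -3.11428811e+00,  2.75603250e-03]), 'gripper_width': 0.08560956642839081, 'contact_force': array([-0.40323802, -0.61394963,  0.4184603 ])}
top [[405.27380221   0.         256.37711117]
 [  0.         405.27380221 194.89909715]
 [  0.           0.           1.        ]] [-0.0314519  0.         0.         0.         0.       ] [[-0.00476364 -0.99992367 -0.0114003   0.06720191]
 [-0.99572783  0.00579433 -0.0921548   0.64170167]
 [ 0.09221382  0.01091261 -0.99567943  0.87784813]
 [ 0.          0.          0.          1.        ]]
side [[498.65278519   0.         250.31811804]
 [  0.         498.65278519 191.6900728 ]
 [  0.           0.           1.        ]] [-0.03967142  0.          0.          0.          0.        ] [[-0.92296359 -0.38487681  0.00283686  0.6353527 ]
 [-0.28969061  0.6898093  -0.66350771  0.20712889]
 [ 0.25341183 -0.61321527 -0.74816407  1.07406345]
 [ 0.          0.          0.          1.        ]]
```

View pics/top0.png

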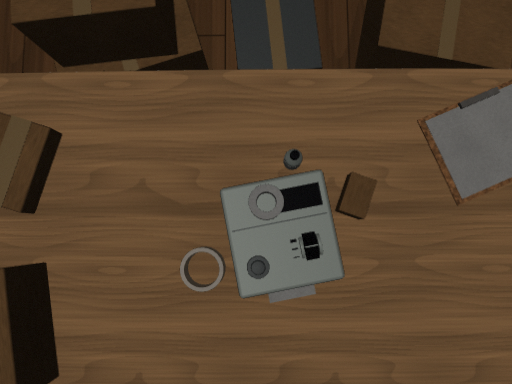

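View pics/side0.png

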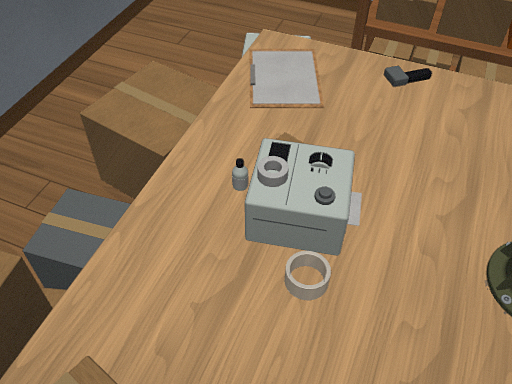

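The top view shows the printer in the middle, with its top corners at about (221,188), (322,170), (344,277) and (240,297). The wheel is at (311,246), the button at (258,267) and the label roll at (266,202). The side view shows the wheel at (320,160) and the button at (325,195).

```bash
cat > h.py <<'E'
from rig import *
import cv2, numpy as np
def ray(c,uv):
    n=cv2.undistortPoints(np.array([[uv]],float),c["intrinsics"],np.array(c["D"]))[0,0]
    R,t=c["extrinsics"][:3,:3],c["extrinsics"][:3,3]
    return -R.T@t, R.T@np.array([n[0],n[1],1])
def plane(c,uv,z):
    o,d=ray(c,uv); return o+d*(z-o[2])/d[2]
def tri(c1,u1,c2,u2):
    o1,d1=ray(c1,u1);o2,d2=ray(c2,u2)
    s=np.linalg.lstsq(np.c_[d1,-d2],o2-o1,rcond=None)[0]
    a,b=o1+s[0]*d1,o2+s[1]*d2
    return (a+b)/2,np.linalg.norm(a-b)
def proj(c,p):
    e=c["extrinsics"]
    return cv2.projectPoints(np.array([p],float),cv2.Rodrigues(e[:3,:3])[0],e[:3,3],c["intrinsics"],np.array(c["D"]))[0][0,0]
E
python3 - <<'E'
from h import *
T=capture("top");S=capture("side")
g=T["frame"].astype(int)
hsv=cv2.cvtColor(T["frame"],cv2.COLOR_RGB2HSV)
m=((hsv[...,1]<45)&(hsv[...,2]>110)).astype(np.uint8)
m[:, :218]=0;m[:,350:]=0;m[:165]=0;m[305:]=0
m=cv2.morphologyEx(m,cv2.MORPH_CLOSE,np.ones((3,3)))
cs,_=cv2.findContours(m,0,2);k=max(cs,key=cv2.contourArea)
r=cv2.minAreaRect(cv2.convexHull(k));b=cv2.boxPoints(r);print(r,b)
P=np.array([plane(T,x,.14) for x in b]);print(P)
for i in range(4):
    d=P[(i+1)%4]-P[i];print(np.linalg.norm(d),np.arctan2(d[1],d[0]))
print("btn",plane(T,(258,267),.162),tri(T,(258,267),S,(325,192)))
print("wheel",plane(T,(311,246),.152),tri(T,(311,246),S,(320,158)))
print("roll",plane(T,(266,202),.17)) 
a=cv2.resize(T["frame"][222:288,240:340],None,fx=8,fy=8,interpolation=cv2.INTER_CUBIC)
b=cv2.resize(S["frame"][140:212,290:350],(400,480),interpolation=cv2.INTER_CUBIC)
a=cv2.resize(a,(400,264))
o=np.zeros((480,800,3),np.uint8);o[:264,:400]=a;o[:,400:]=b
cv2.imwrite("pics/z.png",o[:,:,::-1])
E
```

```text
((280.7499694824219, 233.25), (106.2949447631836, 100.99980163574219), 78.69007110595703) [[220.80766 191.03845]
 [319.84613 171.23077]
 [340.69226 275.46155]
 [241.65381 295.26923]]
[[ 0.63991504  0.13270239  0.14      ]
 [ 0.67811066 -0.06307218  0.14      ]
 [ 0.47456611 -0.09959858  0.14      ]
 [ 0.43769007  0.09191423  0.14      ]]
0.19946575502150174 -1.3781167494566118
0.2067959402742622 -2.964030965273395
0.19503076197515004 1.7610194976072355
0.20629739011288917 0.19902668259536546
btn [0.49340278 0.05995201 0.162     ] (array([0.49362575, 0.06012496, 0.15813845]), np.float64(0.001128524469742868))
wheel [ 0.53188814 -0.04164797  0.152     ] (array([ 0.53379439, -0.04130617,  0.15039151]), np.float64(0.004057964188282679))
roll [0.61550218 0.04415089 0.17      ]
```

View pics/z.png

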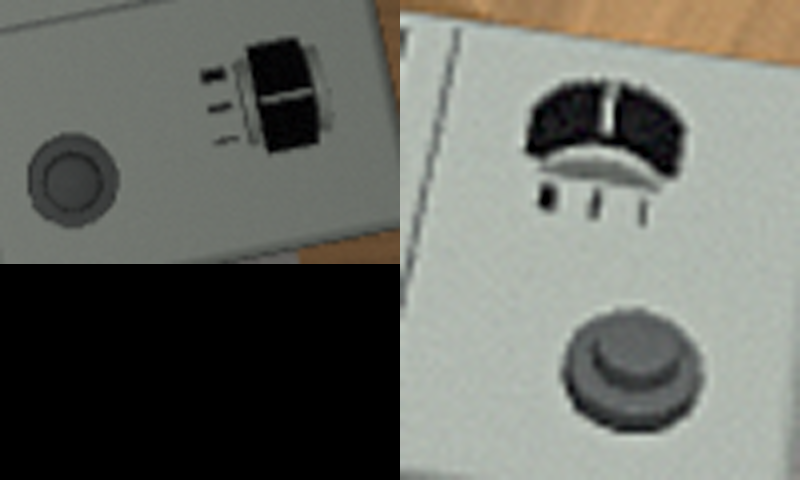

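The white mark is at the very top of the wheel, at about pixel (311.7,246) in the top view. So the joint is at 0.6 and the target is 1.2. The printer's yaw is about 0.19. The button top is at about (258.3,267.5) in the top view and (325.7,191.7) in the side view.

```bash
cat >> h.py <<'E'
from scipy.spatial.transform import Rotation as Ro
yaw=0.19; px=np.array([np.cos(yaw),np.sin(yaw),0]); py=np.array([-px[1],px[0],0])
def shift(tip,s=None):
    "tool-axis shift in 40 mm units bringing closed fingertip (73 mm) to tip, and twist"
    s=s or observe(); R=Ro.from_rotvec(s["orientation"]).as_matrix()
    return R.T@(np.array(tip)-s["ee_pos"]-.073*R[:,2])/.04, R
E
python3 - <<'E'
from h import *
T=capture("top");S=capture("side")
w=plane(T,(311.7,246),.1575);b=plane(T,(258.3,267.5),.162)
print("w",w,tri(T,(311.7,246),S,(321.3,156.3)),"b",b,tri(T,(258.3,267.5),S,(325.7,191.7)))
print("b-w in printer",(b-w)@px,(b-w)@py)
d,R=shift(w-.008*px+[0,0,.04]); print(d,R)
print("twist deg",np.degrees(np.arctan2(*( [R.T@(-px)][0][1::-1]))))
E
```

```text
w [ 0.53206687 -0.04230626  0.1575    ] (array([ 0.53283098, -0.04235881,  0.15523512]), np.float64(0.0017385910390537633)) b [0.49246824 0.05939166 0.162     ] (array([0.4925733 , 0.05950918, 0.15892014]), np.float64(0.000757632175806942))
b-w in printer -0.019679456965757194 0.10734634740047484
[-12.94004638 -12.64748851   0.83506204] [[-9.65666065e-01  2.59786490e-01 -1.74795750e-04]
 [ 2.59786548e-01  9.65665872e-01 -6.11333743e-04]
 [ 9.97804340e-06 -6.35753835e-04 -9.99999798e-01]]
twist deg -25.94359032175414
```

```bash
python3 -m inch '[[[-12.9,-12.6,0,-26,0],[-12.9,-12.6,0,-26,0],[-12.9,-12.6,0,-26,0],[-12.9,-12.6,0,-26,0],[-12.9,-12.6,0,-26,0],[-12.9,-12.6,0,-26,0],[-12.9,-12.6,0,-26,0],[-12.9,-12.6,0,-26,0],[-12.9,-12.6,0,-26,0],[-12.9,-12.6,0,-26,0]]]' 20
python3 - <<'E'
from h import *
d,R=shift(np.array([.5321,-.0423,.1975])-.008*px); print(d,np.degrees(np.arctan2(*((R.T@(-px))[1::-1]))),observe()["q"])
E
```

```text
t: 1.55
ee_pos: [0.4744, 0.0405, 0.3042]
orientation: [-0.299, 3.126, 0.0]
contact_force: [0.7, 1.4, -0.3]
gripper_width: -0.0002
[-0.81979653 -2.30735842  0.84360284] 0.04708293603633919 [ 8.50933149e-02  8.01185708e-02 -3.34106999e-01  1.15552657e+00
  3.01875972e-04 -1.05728178e-01]
```

```bash
python3 -m inch '[[[-0.8,-2.3,0.4,0,0],[-0.8,-2.3,0.4,0,0],[-0.8,-2.3,0.6,0,0],[-0.8,-2.3,0.6,0,0],[-0.8,-2.3,0.6,0,0]]]'
python3 - <<'E'
from h import *
w=np.array([.5321,-.0423,.1575])
d,R=shift(w-.008*px); print(d,np.degrees(np.arctan2(*((R.T@(-px))[1::-1]))))
for n in("wrist","side"):
    c=capture(n);f=c["frame"][:,:,::-1].copy()
    p=proj(c,w);print(n,p)
    if n=="side": 
        f=cv2.resize(f[90:230,230:400],None,fx=3,fy=3)
    cv2.imwrite(f"pics/{n}1.png",f); 
T=np.hstack([cv2.resize(cv2.imread("pics/wrist1.png"),(400,300)),cv2.resize(cv2.imread("pics/side1.png"),(400,330))[:300]]);cv2.imwrite("pics/c1.png",T)
E
```

```text
t: 2.17
ee_pos: [0.5221, -0.0407, 0.2802]
orientation: [-0.302, 3.127, 0.0]
contact_force: [-0.3, -0.0, -0.0]
gripper_width: 0.0002
[-0.03858408 -0.08634972  1.24186392] 0.14057825031608326
wrist [249.29774158 233.54254455]
side [322.10443429 155.70261728]
```

View pics/c1.png

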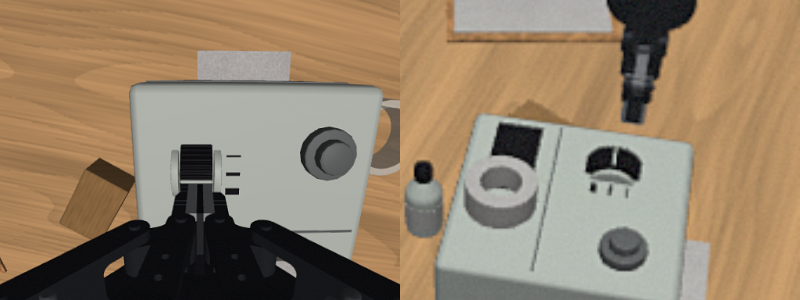

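The wrist view shows the closed fingers lined up with the wheel, at about (197,170) in the composite. The button is clear of them at (330,152). In the side view the tip is above the wheel and slightly to its front.

```bash
python3 -m inch '[[[0,-0.08,0.6,0,0],[0,-0.08,1.15,0,0],[0,-0.08,1.15,0,0],[0,-0.08,1.15,0,0]]]'
python3 -m inch '[[[0,0,0.05,0,0],[0,0,0.05,0,0],[0,0,0.05,0,0]]]'
python3 -m inch '[[[0,0,0.05,0,0],[0,0,0.05,0,0],[0,0,0.05,0,0]]]'
```

```text
t: 2.78
ee_pos: [0.5235, -0.0445, 0.2349]
orientation: [-0.301, 3.126, -0.0]
contact_force: [-0.1, -0.8, 0.0]
gripper_width: -0.0
t: 3.15
ee_pos: [0.5233, -0.0449, 0.2322]
orientation: [-0.3, 3.127, -0.0]
contact_force: [0.1, 0.3, 0.2]
gripper_width: -0.0001
t: 3.52
ee_pos: [0.5231, -0.0449, 0.2299]
orientation: [0.299, -3.127, 0.0]
contact_force: [0.2, 0.1, -1.1]
gripper_width: -0.0001
```

```bash
python3 -m inch '[[[0,0,0.03,0,0],[0,0,0.03,0,0],[0,0,0.03,0,0]]]'
python3 -m inch '[[[0,0,0.03,0,0],[0,0,0.03,0,0],[0,0,0.03,0,0]]]'
```

```text
t: 3.9
ee_pos: [0.5235, -0.0449, 0.2296]
orientation: [-0.3, 3.126, -0.0]
contact_force: [-1.8, -0.3, 6.6]
gripper_width: -0.0001
t: 4.28
ee_pos: [0.524, -0.0448, 0.2294]
orientation: [-0.299, 3.124, -0.0]
contact_force: [-2.8, 1.1, 12.0]
gripper_width: 0.0004
```

```bash
python3 -m inch '[[[-0.05,0,0.01,0,0],[-0.1,0,0.01,0,0],[-0.15,0,0.01,0,0],[-0.2,0,0.01,0,0],[-0.25,0,0.01,0,0]]]'
python3 - <<'E'
from h import *
c=capture("side");cv2.imwrite("pics/s2.png",cv2.resize(c["frame"][90:230,230:400,::-1],None,fx=3,fy=3))
E
```

```text
t: 4.9
ee_pos: [0.5352, -0.0427, 0.2297]
orientation: [-0.299, 3.121, 0.0]
contact_force: [0.5, 1.3, 12.1]
gripper_width: 0.0
```

View pics/s2.png

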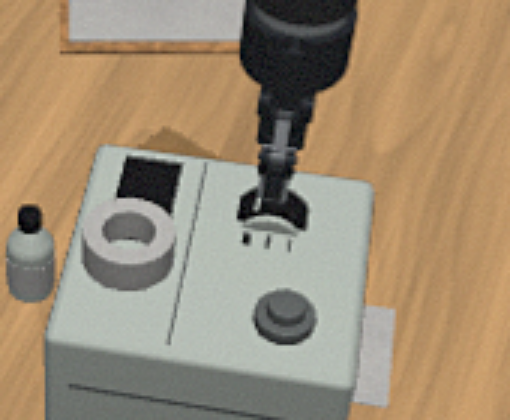

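The mark shows at (258,205), just behind the finger, and the x force has changed sign, so the wheel is past half-way. I'll finish the stroke and lift.

```bash
python3 -m inch '[[[-0.05,0,0,0,0],[-0.1,0,0,0,0],[-0.15,0,0,0,0],[-0.15,0,-0.1,0,0],[-0.15,0,-0.6,0,0],[-0.15,0,-1,0,0],[-0.15,0,-1,0,0],[-0.15,0,-1,0,0]]]'
python3 - <<'E'
from h import *
c=capture("side");a=cv2.resize(c["frame"][130:220,280:370,::-1],None,fx=5,fy=5,interpolation=2)
cv2.imwrite("pics/s3.png",a)
d,R=shift(np.array([.4925,.0595,.162]));print(d)
w=np.array([.5321,-.0423,.1575])-np.array([0,0,.0295])
for q in(0,.6,1.2):
  u=proj(c,w+.0295*(np.sin(q-.6)*px+[0,0,np.cos(q-.6)]));print(q,(u-[280,130])*5)
E
```

```text
t: 5.95
ee_pos: [0.5386, -0.0418, 0.2666]
orientation: [0.299, -3.127, -0.0]
contact_force: [0.0, 0.8, -0.8]
gripper_width: -0.0002
[0.64323534 2.70468643 0.7853748 ]
0 [246.21740956 142.13127693]
0.6 [210.52217144 128.51308642]
1.2 [172.43826027 131.34091752]
```

View pics/s3.png

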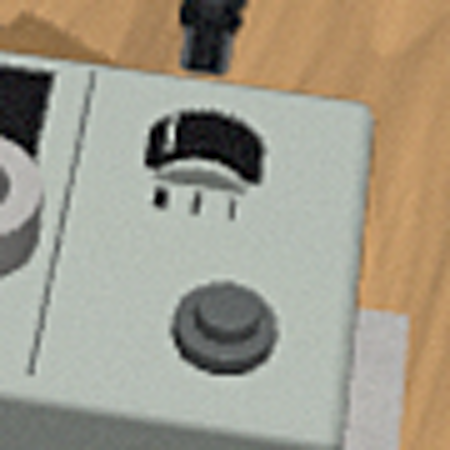

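The mark at (170,133) matches the 1.2 notch prediction of (172,131), so that's one click. Next is the button.

```bash
python3 -m inch '[[[0.64,2.7,0,0,0],[0.64,2.7,0,0,0],[0.64,2.7,0.4,0,0],[0.64,2.7,0.7,0,0],[0.64,2.7,0.7,0,0],[0.64,2.7,0.7,0,0]]]'
python3 -m inch '[[[0,0,0.15,0,0],[0,0,0.2,0,0],[0,0,0.25,0,0],[0,0,0.28,0,0],[0,0,0.28,0,0],[0,0,0.28,0,0]]]'
python3 - <<'E'
from h import *
print(shift(np.array([.4925,.0595,.156]))[0],observe()["contact_force"])
E
```

```text
t: 6.75
ee_pos: [0.4935, 0.0585, 0.239]
orientation: [0.297, -3.127, 0.0]
contact_force: [-0.1, -0.6, -0.1]
gripper_width: -0.0
t: 7.5
ee_pos: [0.4939, 0.059, 0.2287]
orientation: [-0.299, 3.125, -0.002]
contact_force: [1.4, -3.2, 5.6]
gripper_width: -0.0001
[ 0.0362698   0.02277842 -0.00881986] [ 1.36844449 -3.22604194  5.58542864]
```

```bash
python3 -m inch '[[[0,0,0.04,0,0],[0,0,0.04,0,0],[0,0,0.04,0,0]]]'
python3 -m inch '[[[0,0,0.04,0,0],[0,0,0.04,0,0],[0,0,0.04,0,0]]]'
```

```text
t: 7.88
ee_pos: [0.4939, 0.059, 0.2284]
orientation: [-0.299, 3.125, -0.002]
contact_force: [-3.1, -2.8, 17.2]
gripper_width: 0.0001
t: 8.25
ee_pos: [0.494, 0.059, 0.2282]
orientation: [-0.299, 3.124, -0.002]
contact_force: [-7.2, -3.8, 28.5]
gripper_width: 0.0001
```

The force climbs while the tip no longer sinks, so the button is on its hard stop. Now I'll lift and check.

```bash
python3 -m inch '[[[0,0,-0.3,0,0],[0,0,-1,0,0],[0,0,-2,0,0],[0,0,-2.5,0,0],[0,0,-2.5,0,0],[0,0,-2.5,0,0],[0,0,-2.5,0,0]]]'
python3 - <<'E'
from h import *
c=capture("side");t=capture("top")
a=cv2.resize(c["frame"][130:300,225:375,::-1],(397,450),interpolation=2)
b=cv2.resize(t["frame"][140:310,170:385,::-1],(400,316))
o=np.zeros((450,797,3),np.uint8);o[:,:397]=a;o[:316,397:]=b
cv2.imwrite("pics/s4.png",o)
b0=[.4925,.0595,.162]
for z in(.162,.156):print("btn",(proj(c,b0[:2]+[z])-[225,130])*2.647)
# loose things: change between first and last side pictures
d=np.abs(cv2.imread("pics/side0.png").astype(int)-c["frame"][:,:,::-1]).max(2)
for n,(x0,y0,x1,y1) in dict(roll=(255,152,290,188),tape=(282,248,333,302),glue=(230,155,250,192),carton=(270,128,300,142)).items(): print(n,(d[y0:y1,x0:x1]>40).mean())
E
```

```text
t: 9.12
ee_pos: [0.4924, 0.0593, 0.3232]
orientation: [0.299, -3.125, -0.0]
contact_force: [0.5, -0.1, 0.4]
gripper_width: 0.0001
btn [267.58091079 160.77526914]
btn [266.70004862 165.80671018]
roll 0.0
tape 0.0
glue 0.0
carton 0.0
```

View pics/s4.png

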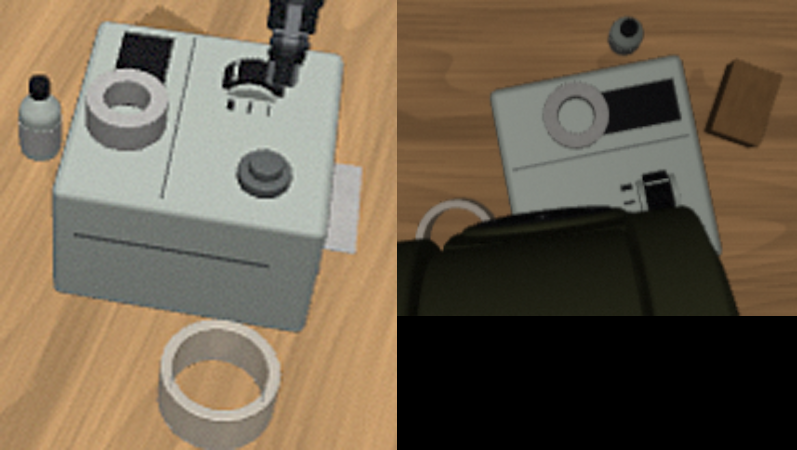

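The button stands proud again at (266,160), the mark is at the back of the wheel at about (238,72), and the loose things have not moved. Handing in.

```bash
python3 -c "
from rig import *
print(observe()['contact_force']); print(sign_off())"
```

```text
[-0.7442824  -0.76571684  0.47766427]
the job is handed in; nothing more can be done
None
```

The wheel is turned on by exactly one click and the feed button has been pressed right down and released. I handed the job in at about 9 s of the 38 s allowed; hand-in reports no verdict.

- **Wheel:** it started with its white mark at the top (0.6). I pressed the closed fingertips on it with about 12 N and rubbed it towards the back. After lifting off, the mark in the side view was within about half a camera pixel of where the 1.2 notch should put it.
- **Feed button:** I pressed it until it stopped sinking, with the force rising from 5.6 to 28.5 N, which is its hard stop. After I lifted clear, the side view showed it standing up again.
- **Loose things:** the label roll, tape roll and glue bottle look unchanged in the side pictures from start to end. Only a corner of the carton shows in that view; it looks unchanged too, and the final top view shows it in place.
- **Robot:** it ended well clear of everything, with no force above the sensor noise.

No check failed. The one small disagreement was in heights: the two-camera estimates came out 2–3 mm lower than the given sizes, which is about the calibration error. I found the actual contact heights by force instead.

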